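# Lift a lopsided cycler module off its pins at its balance point

### The arm

A 6-joint arm with a two-finger parallel gripper is mounted at the origin on the work surface. World frame = base frame: x ahead of the robot, y to its left, z up, the work surface at z = 0. Lengths are in m, angles in rad, forces in N, time in s.
With the tool pointing down it reaches from about 0.35 to 0.975 m from the base axis. Payload 4.9 kg.
Tool frame: the origin (TCP) lies midway between the tips of the shut fingers; the grasp point (between the pads) lies 19 mm behind it; z points along the fingers, y is the line along which they close (so a half turn about z gives the same grasp; the last joint's range is limited). The gripper opens to 85 mm and grips with 20 to 120 N. Pads are 22 mm wide; open, the fingers measure 114 mm over their backs; the gripper's body (76 mm by 85 mm) begins 54 mm behind the grasp point. The pads swing forward as they close: fully open they stand 13 mm farther back than shut.
Start: joints at [-1.405, 0.053, 1.613, -0, 1.476, -0.119], TCP at [0.176, -0.6, 0.231] pointing down, gripper open.
Joint ranges: [-3.01, 3.01], [-1.01, 2.22], [0.06, 2.58], [-1.02, 4.17], [0.09, 2.62], [-3.14, 3.14]. Speed limits (rad/s): [2.57, 2.57, 3.14, 3.14, 3.14, 3.14].

### API

Orientations are given as a rotation vector (axis times angle).
In Python, from station import ctrl, optics, job gives the robot as it stands.
- The arm moves only by the shell command python3 -m jog 'ROWS' [OPENING] [FORCE]. ROWS is JSON, a list of rows, each a list of 2 entries, a list of its own where there are three numbers: the shift along the tool's x, y, z in m, then the turn, a rotation vector about the tool's x, y, z in rad. A call has 1 to 5 rows; each row is the pose to reach, as a shift and turn from the pose commanded when the call began, along the tool's axes at that moment; what a row does not reach only later rows make up. A row lasts 1/10 s, in which the tool goes at most 50 mm and 8.59 degrees, less where a joint would pass 70% of its speed; a pose out of reach is approached as far as the arm can. A call with a gripper value outside its range is refused whole. OPENING is the opening, from 0 (shut) to 1 (fully open), set as the call begins (- or left out, the last holds). The fingers move at their own pace and stop on an object; FORCE is the grip in N (left out, the last holds). Time passes only in rows, so rows that repeat a pose let the fingers close. It gives the time, the measured TCP pose, the force, the opening and the grip force at its end, in the units of the state.
- ctrl.get_obs(): the state, without advancing time (a new reading comes with each control period).
- optics.get_image(name): name is "scene" or "top"; returns a dict with "image" (384x512x3 uint8, blue, green, red), "fx", "fy", "cx", "cy" (pixels), "D" ([k1, k2, p1, p2, k3] as OpenCV has them; the pictures are not rectified), "rvec" (rotation vector, rad) and "tvec" (3), from world to camera coordinates, as OpenCV has them. Camera axes: x right, y down, z forward; pixel columns grow to the right and rows downward; lengths in m; the calibration is good to about 2 mm. A picture is of the moment at which its call begins. There is no depth.
- job.finish_job(): hands the job in; it is judged then, once.
The state is a dict: "t": time; "q": joint angles; "dq": joint speeds; "effort": joint torques, N m; "tool_pos": TCP position; "tool_rot": TCP orientation; "contact_force": force on the tool from outside, world axes, zero at the start; "wrist_torque": the same for the moment, N m; "opening": finger opening in m; "grip_force": force on a finger pad.
Only numpy, scipy, OpenCV 4.12 (cv2) and the standard library are available. Lean on these libraries where they do the work, as an engineer would, in place of code of your own. Each camera call takes 0.05 s, during which the arm holds its last target. There are 200 camera calls.

### The job

Move the white block module from its dock onto the black rubber mat by its carry handle: lift it straight up off the two pins and set it down gently so that it lies wholly on the mat, lengthwise along it. It is lopsided inside and the handle is parked far from the balance point, so find where it balances by lifting it just a little, setting it back and sliding the handle along, and only raise it clear of the pins once it hangs about level; never let it tip over steeply. Leave the other things on the bench alone.

Things in the scene. Friction and masses are not known exactly. Their poses are not given: they have to be found in the camera images.
- module: white closed block module, 0.9 kg: cover 260 (x) x 100 (y) x 40 mm high; each x end has an ear 36 x 40 x 8 mm with a 16 mm hole 148 mm from the middle (332 mm overall). Origin: centre of underside, z up. A heavy block is fixed somewhere inside: the balance point lies on the centre line between x = -45 and +70 mm, 20 mm above the underside. When lifted it hangs on the handle's hinge.
- carriage (a joint): position (m) of the carry handle's sliding foot along the module's x: 0 = middle, + towards the +x end, travel -0.095 to 0.095. Starts parked near the -x end. Stiff: about 5 N to slide (hold the handle and draw it along, or push it low down); stays where left, also under load. The pins hold the module meanwhile, with 4 mm play.
- handle (a joint): angle (rad, -0.5 to 0.5) of the handle on its hinge along module y, 56 mm above the module's underside, at the carriage; 0 = square to the cover. Friction 0.1 N m: stays near 0 in a lift if within 10 mm of balance. Handle held upright: negative = module's -x end is raised (slide handle to +x); positive = +x end raised (slide to -x).
- handle_grip (a point): middle of the black carry handle: upright plate 44 mm long (module x), 16 mm thick (module y, pinch it this way), 30 mm high. Upright, this point is 75 mm above the module's underside, 19 mm above the hinge; the plate's bottom is 20 mm above the cover.
- dock: grey fixed dock, 370 (x) x 130 x 30 mm high; origin: centre of its underside, on the bench, z up. Two upright steel pins, 8 mm diameter, 15 mm tall, stand on its top 148 mm either side of the middle along x and pass through the module's ears. The module starts flat on the dock's top, its axes along the dock's.
- mat: black rubber mat fixed on the bench, 400 (its x) x 150 x 4 mm thick; origin: centre of its underside, on the bench. It lies beside the dock, to either side.
- mouse: grey computer mouse, 100 x 58 x 30 mm, loose on the bench; origin under its centre. Leave alone.
- tip_box: clear box of pipette tips, 124 x 84 x 57 mm, loose on the bench; origin under its centre. Leave alone.
- tube_rack: white tube rack, 110 x 60 x 36 mm, loose on the bench; origin under its centre. Leave alone.

How it is judged:
By the outcome, as a careful person would: the job done as asked, in the order asked, and still so for the second after the job is handed in, with the robot touching nothing.
It also fails if it takes over 72 s, if anything falls off the work surface, if the arm or the gripper's body presses on something with over 40 N, if the wrist force passes 120 N, or if a joint passes its speed limit or range.

## Working session

There is one attempt and no reset: what is moved stays moved. The work goes in short steps, Python scripts to look and compute and a shell command to move; the robot and the scene stay as the last step left them, time stands still between calls to the robot, and variables do not carry over. Pictures are saved under pics/ and viewed, at most 10 in all, crops included, and the job is handed in when it is done.

```bash
ls; mkdir -p pics
cat > h.py <<'E'
import numpy as np, cv2
from station import ctrl, optics, job
def cap(n, fn=None):
    d=optics.get_image(n)
    if fn: cv2.imwrite('pics/'+fn, d['image'])
    d['K']=np.array([[d['fx'],0,d['cx']],[0,d['fy'],d['cy']],[0,0,1.]]); d['D']=np.array(d['D'],float)
    d['R']=cv2.Rodrigues(np.array(d['rvec'],float))[0]; d['t']=np.array(d['tvec'],float).ravel(); return d
def ray(d,px):
    u=cv2.undistortPoints(np.array(px,float).reshape(-1,1,2),d['K'],d['D']).reshape(-1,2)
    v=np.c_[u,np.ones(len(u))]@d['R']; return -d['R'].T@d['t'], v
def onz(d,px,z):
    c,v=ray(d,px); return c+v*((z-c[2])/v[:,2])[:,None]
def proj(d,P):
    return cv2.projectPoints(np.array(P,float).reshape(-1,1,3),np.array(d['rvec'],float),d['t'],d['K'],d['D'])[0].reshape(-1,2)
E
python3 - <<'E'
from h import *
a=cap('scene')
b=cap('top','top0.png'); cv2.imwrite('pics/scene0.png',a['image'])
for d in (a,b): print(d['fx'],-d['R'].T@d['t'])
o=ctrl.get_obs();print(o['tool_pos'],o['tool_rot'],o['t'])
print(cv2.Rodrigues(np.array(o['tool_rot']))[0].round(3))
E
```

```text
pics
398.6327128382438 [ 1.17170868 -0.27291934  1.03915503]
445.22076227098165 [ 0.6017896  -0.00792413  1.24811629]
[ 0.17550012 -0.59926173  0.23016378] [-3.10793279e+00 -4.45506619e-01  5.37380861e-05] 0.1
[[ 0.96   0.281 -0.   ]
 [ 0.281 -0.96   0.002]
 [ 0.    -0.002 -1.   ]]
```

View pics/top0.png

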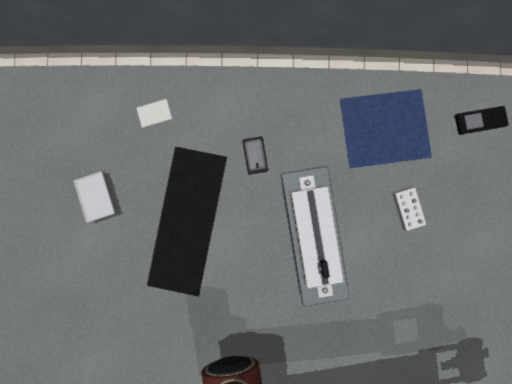

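View pics/scene0.png

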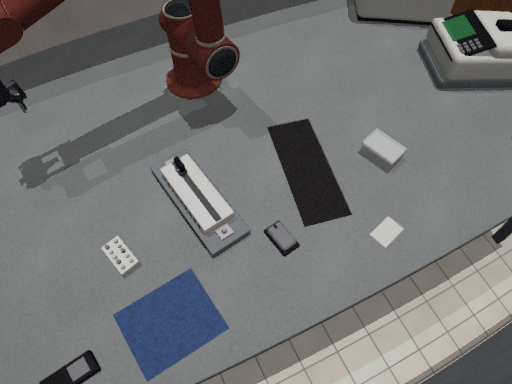

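The top view shows the module and dock at about (318,237), the handle at (323,269) near the robot end, and the mat at (187,221). The mouse is at (255,155), the tip box at (95,197) and the tube rack at (410,209). The scene view agrees.

```bash
cat > m.py <<'E'
from h import *
def biggest(m,roi):
    x0,y0,x1,y1=roi; k=np.zeros_like(m); k[y0:y1,x0:x1]=m[y0:y1,x0:x1]
    c=max(cv2.findContours(k,cv2.RETR_EXTERNAL,cv2.CHAIN_APPROX_NONE)[0],key=cv2.contourArea); return c
def rect(d,c,z):
    p=onz(d,c.reshape(-1,2),z)[:,:2]; (cx,cy),(w,h),a=cv2.minAreaRect((p*1000).astype(np.float32))
    if w<h: w,h,a=h,w,a-90
    return np.round([cx,cy,w,h,(a+90)%180-90],1)
if __name__=='__main__':
    b=cap('top'); im=b['image']; g=im.max(2); 
    white=(im.min(2)>150).astype(np.uint8)*255
    c=biggest(white,(280,165,350,305)); 
    white2=cv2.morphologyEx(white,cv2.MORPH_OPEN,np.ones((3,3)))
    # cover only: closing the slot, opening the ears
    k=cv2.morphologyEx(cv2.morphologyEx(white,cv2.MORPH_CLOSE,np.ones((15,15))),cv2.MORPH_OPEN,np.ones((23,23)))
    print('cover',rect(b,biggest(k,(280,165,350,305)),.07))
    print(im[200,187],im[250,230],im[180,290],im[268,323],im[250,318])
    mat=(g<35).astype(np.uint8)*255; mat=cv2.morphologyEx(mat,cv2.MORPH_OPEN,np.ones((5,5)))
    print('mat',rect(b,biggest(mat,(140,140,235,305)),.004))
    # colour of dock: bluish-grey vs. bench
    cv2.imwrite('pics/crop.png',cv2.resize(im[160:310,270:360],None,fx=4,fy=4,interpolation=cv2.INTER_CUBIC))
    dk=((g<45)).astype(np.uint8)*255
    c=biggest(dk,(315,258,335,280)); print('handle px',cv2.boundingRect(c),cv2.contourArea(c)); print(onz(b,[cv2.minAreaRect(c)[0]],.11))
E
python3 m.py
```

```text
cover [ 520.9 -179.8  278.4   99.    10.3]
[32 31 33] [124 124 121] [134 131 125] [32 30 32] [83 81 78]
mat [555.4 178.2 394.  143.7 -10.2]
handle px (320, 260, 9, 18) 77.0
[[ 0.44405971 -0.19154862  0.11      ]]
```

View pics/crop.png

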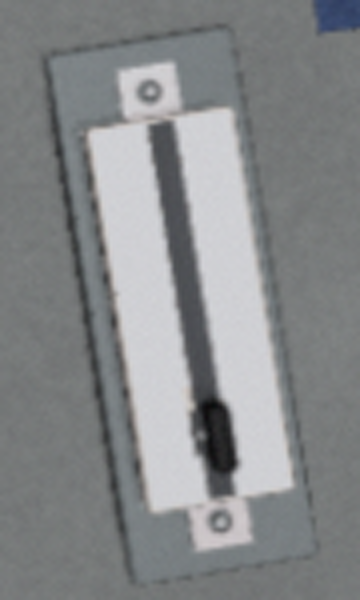

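The crop shows the pins at crop pixels (150,92) and (221,521), the dock's corners, and the handle at (216,436).

Run:
```python
from h import *
b=cap('top'); a=cap('scene'); f=lambda p:(np.array(p,float)+.5)/4-.5+[270,160]
p=onz(b,f([[150,92],[221,521]]),.044); v=p[0]-p[1]
print('pins',p.round(4),np.linalg.norm(v),np.degrees(np.arctan2(v[1],v[0])),p.mean(0))
q=onz(b,f([[45,58],[228,28],[317,552],[135,583]]),.03); print('dock',q.mean(0),np.degrees(np.arctan2(*(q[0]-q[3])[1::-1])),np.degrees(np.arctan2(*(q[1]-q[2])[1::-1])))
cv=onz(b,f([[86,130],[233,108],[294,488],[152,512]]),.07); print('cover',cv.mean(0))
# handle two-view: dark blobs
L=[]
for d,r in ((b,(316,256,332,282)),(a,(168,150,192,182))):
    x0,y0,x1,y1=r; m=(d['image'][y0:y1,x0:x1].max(2)<55).astype(np.uint8)
    c=max(cv2.findContours(m,cv2.RETR_EXTERNAL,cv2.CHAIN_APPROX_NONE)[0],key=cv2.contourArea)
    x=np.array(cv2.minAreaRect(c)[0])+[x0,y0]; print(x,cv2.contourArea(c)); L.append(ray(d,[x]))
A=[];B=[]
for c,v in L:
    v=v[0]/np.linalg.norm(v[0]); M=np.eye(3)-np.outer(v,v); A.append(M);B.append(M@c)
h=np.linalg.solve(sum(A),sum(B)); print('handle',h)
u=(p[0]-p[1]);u/=np.linalg.norm(u); print('along',(h-p.mean(0))@u)
```

```text
pins [[ 0.6664 -0.1529  0.044 ]
 [ 0.3768 -0.206   0.044 ]] 0.29445503291981334 10.380881901112957 [ 0.52159959 -0.17945339  0.044     ]
dock [ 0.52143262 -0.17876171  0.03      ] 10.72923622919822 10.607442737707602
cover [ 0.52140157 -0.1796455   0.07      ]
[323.60810804 268.14864826] 90.5
[179.71226501 165.88207436] 94.0
handle [ 0.44220245 -0.19353348  0.09006031]
along -0.08063463672924351
```

```bash
python3 -m jog '[[[0.037,-0.031,0],[0,0,0]],[[0.074,-0.063,0],[0,0,0]],[[0.111,-0.094,0],[0,0,0]],[[0.149,-0.126,0],[0,0,0]],[[0.186,-0.157,0],[0,0,0]]]' 0.6 60
python3 -m jog '[[[0.037,-0.031,0],[0,0,0]],[[0.074,-0.063,0],[0,0,0]],[[0.111,-0.094,0],[0,0,0.05]],[[0.149,-0.126,0],[0,0,0.103]],[[0.1855,-0.157,0],[0,0,0.103]]]'
python3 -m jog '[[[0,0,0.02],[0,0,0]],[[0,0,0.05],[0,0,0]],[[0,0,0.06],[0,0,0]],[[0,0,0.06],[0,0,0]]]'
cat >> h.py <<'E'
def st():
    o=ctrl.get_obs(); R=cv2.Rodrigues(np.array(o['tool_rot'],float))[0]
    print('t',round(o['t'],2),'p',np.round(o['tool_pos'],4),'F',np.round(o['contact_force'],2),'T',np.round(o['wrist_torque'],2),'yaw',round(float(np.degrees(np.arctan2(R[1,0],R[0,0]))),2),'op',round(o['opening'],4),round(o['grip_force'],1))
    return np.array(o['tool_pos']),R
def to(x,y,z=None):
    p,R=st(); print('tool shift',np.round(R.T@(np.array([x,y,p[2] if z is None else z])-p),4))
C=np.array([.5215,-.1794]);U=np.array([np.cos(np.radians(10.4)),np.sin(np.radians(10.4))])
E
python3 -c "
from h import *
to(*(C-.079*U),.086);cap('scene','s1.png');d=cap('top','t1.png')
s=cv2.imread('pics/s1.png');cv2.imwrite('pics/s1c.png',cv2.resize(np.hstack([s[90:240,110:270],d['image'][170:320,250:410]]),None,fx=2.4,fy=2.4))"
```

```text
t: 0.75
tool_pos: [0.3107, -0.3951, 0.2312]
tool_rot: [3.11, 0.445, 0.0]
contact_force: [1.2, -0.1, 0.4]
opening: 0.0512
grip_force: 0.0
t: 1.25
tool_pos: [0.4447, -0.1922, 0.2315]
tool_rot: [3.128, 0.284, 0.001]
contact_force: [1.5, -0.7, -0.6]
opening: 0.051
grip_force: 0.0
t: 1.65
tool_pos: [0.4427, -0.1934, 0.1692]
tool_rot: [-3.126, -0.285, 0.005]
contact_force: [0.1, -0.3, 0.7]
opening: 0.0512
grip_force: 0.0
t 1.65 p [ 0.4427 -0.1934  0.1692] F [ 0.14 -0.34  0.7 ] T [-0.01 -0.01  0.01] yaw 10.41 op 0.0512 0.0
tool shift [0.0013 0.0007 0.0832]
```

View pics/s1c.png

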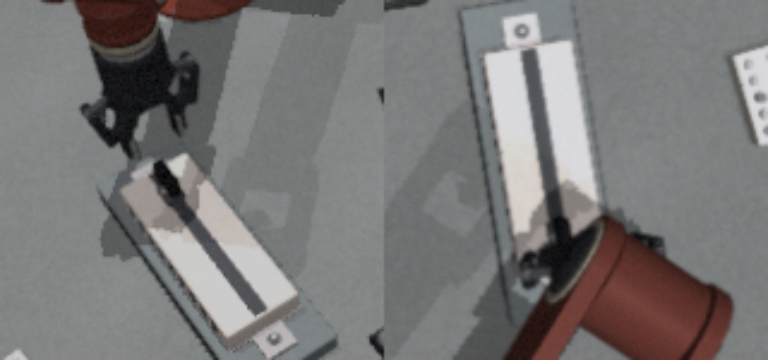

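The open fingers straddle the line of the handle, seen at left (165,180) in the scene crop. Next I descend and grip.

```bash
python3 -m jog '[[[0.0005,0.0005,0.03],[0,0,0]],[[0.001,0.0007,0.055],[0,0,0]],[[0.001,0.0007,0.075],[0,0,0]],[[0.001,0.0007,0.083],[0,0,0]],[[0.001,0.0007,0.083],[0,0,0]]]'
python3 -m jog '[[[0,0,0],[0,0,0]],[[0,0,0],[0,0,0]],[[0,0,0],[0,0,0]],[[0,0,0],[0,0,0]],[[0,0,0],[0,0,0]]]' 0 80
python3 -m jog '[[[0,0,0],[0,0,0]],[[0,0,0],[0,0,0]],[[0,0,0],[0,0,0]],[[0,0,0],[0,0,0]],[[0,0,0],[0,0,0]]]'
python3 -c "
from h import *
p,R=st();print((p[:2]-C)@U,(p[:2]-C)@[-U[1],U[0]])"
```

```text
t: 2.25
tool_pos: [0.4449, -0.1949, 0.0884]
tool_rot: [-3.128, -0.284, 0.001]
contact_force: [0.3, 0.4, -0.2]
opening: 0.0513
grip_force: 0.0
t: 2.75
tool_pos: [0.446, -0.1947, 0.0903]
tool_rot: [3.128, 0.286, 0.003]
contact_force: [-1.2, 3.5, 6.2]
opening: 0.015
grip_force: 78.4
t: 3.25
tool_pos: [0.446, -0.1947, 0.0902]
tool_rot: [3.128, 0.286, 0.003]
contact_force: [-1.0, 3.8, 6.4]
opening: 0.0149
grip_force: 78.4
t 3.25 p [ 0.446  -0.1947  0.0902] F [-1.03  3.8   6.42] T [0.48 0.26 0.14] yaw 10.44 op 0.0149 78.4
-0.07706105196155713 -0.0014240767970456036
```

```bash
python3 -m jog '[[[0,-0.0012,-0.002],[0,0,0]],[[0,-0.0012,-0.002],[0,0,0]],[[0,-0.0012,-0.002],[0,0,0]]]'
python3 -m jog '[[[0,0,-0.001],[0,0,0]],[[0,0,-0.002],[0,0,0]],[[0,0,-0.003],[0,0,0]],[[0,0,-0.003],[0,0,0]]]'
python3 -m jog '[[[0,0,-0.001],[0,0,0]],[[0,0,-0.002],[0,0,0]],[[0,0,-0.003],[0,0,0]],[[0,0,-0.003],[0,0,0]]]'
python3 -c "
from h import *
st();cap('scene','s2.png')
st();d=cap('top','t2.png');st()"
```

```text
t: 3.55
tool_pos: [0.4448, -0.1932, 0.0903]
tool_rot: [-3.128, -0.285, -0.0]
contact_force: [0.0, 1.3, -0.6]
opening: 0.015
grip_force: 79.0
t: 3.95
tool_pos: [0.444, -0.1931, 0.0925]
tool_rot: [-3.128, -0.285, 0.003]
contact_force: [-0.4, -0.9, -7.2]
opening: 0.0145
grip_force: 78.0
t: 4.35
tool_pos: [0.4448, -0.1935, 0.0965]
tool_rot: [3.128, 0.285, -0.0]
contact_force: [0.3, 0.3, -7.9]
opening: 0.0149
grip_force: 78.0
t 4.35 p [ 0.4448 -0.1935  0.0965] F [ 0.29  0.3  -7.89] T [ 0.    0.05 -0.01] yaw 10.42 op 0.0149 78.0
t 4.4 p [ 0.4448 -0.1934  0.0964] F [-0.08  1.1  -8.51] T [0.03 0.06 0.02] yaw 10.42 op 0.0147 78.0
t 4.45 p [ 0.4448 -0.1934  0.0963] F [ 0.56  1.44 -7.4 ] T [0.04 0.04 0.02] yaw 10.42 op 0.0147 78.0
```

```bash
python3 -m jog '[[[0,0,0.002],[0,0,0]],[[0,0,0.004],[0,0,0]],[[0,0,0.006],[0,0,0]],[[0,0,0.006],[0,0,0]]]'
python3 -c "
from h import *
st();cap('scene','s3.png');cap('top','t3.png')"
python3 -m jog '[[[0.005,0,0],[0,0,0]],[[0.014,0,0],[0,0,0]],[[0.023,0,0],[0,0,0]],[[0.032,0,0],[0,0,0]],[[0.040,0,0],[0,0,0]]]'
python3 -m jog '[[[0,0,0],[0,0,0]],[[0,0,0],[0,0,0]]]'
python3 -c "
from h import *
p,R=st();print((p[:2]-C)@U,(p[:2]-C)@[-U[1],U[0]])"
```

```text
t: 4.85
tool_pos: [0.4449, -0.1935, 0.0904]
tool_rot: [3.128, 0.285, 0.0]
contact_force: [-0.1, 0.4, -5.6]
opening: 0.0146
grip_force: 78.2
t 4.85 p [ 0.4449 -0.1935  0.0904] F [-0.11  0.38 -5.56] T [-0.05  0.06  0.05] yaw 10.41 op 0.0146 78.2
t: 5.45
tool_pos: [0.4845, -0.1862, 0.0904]
tool_rot: [3.128, 0.285, -0.003]
contact_force: [-5.8, -0.8, -3.4]
opening: 0.0152
grip_force: 78.7
t: 5.65
tool_pos: [0.485, -0.1861, 0.0904]
tool_rot: [3.128, 0.285, 0.003]
contact_force: [0.4, -1.1, -5.7]
opening: 0.0148
grip_force: 78.4
t 5.65 p [ 0.485  -0.1861  0.0904] F [ 0.37 -1.1  -5.65] T [-0.05 -0.1  -0.01] yaw 10.43 op 0.0148 78.4
-0.03706317019848773 2.3882306090558447e-05
```

```bash
python3 -c "
from h import *
st();cap('scene','s4.png');cap('top','t4.png')"
python3 -m jog '[[[0,0,-0.002],[0,0,0]],[[0,0,-0.004],[0,0,0]],[[0,0,-0.006],[0,0,0]],[[0,0,-0.007],[0,0,0]],[[0,0,-0.007],[0,0,0]]]'
python3 -c "
from h import *
st();a=cap('scene','s5.png');st();b=cap('top','t5.png');st()
a0=cv2.imread('pics/s4.png')
cv2.imwrite('pics/v1.png',cv2.resize(np.hstack([a0[130:270,130:260],a['image'][130:270,130:260]]),None,fx=3,fy=3,interpolation=cv2.INTER_CUBIC))"
```

```text
t 5.65 p [ 0.485  -0.1861  0.0904] F [ 0.37 -1.1  -5.65] T [-0.05 -0.1  -0.01] yaw 10.43 op 0.0148 78.4
t: 6.25
tool_pos: [0.4841, -0.1862, 0.0974]
tool_rot: [3.129, 0.285, 0.0]
contact_force: [0.4, 0.4, -9.3]
opening: 0.0148
grip_force: 78.0
t 6.25 p [ 0.4841 -0.1862  0.0974] F [ 0.39  0.42 -9.26] T [-0.01  0.07  0.03] yaw 10.41 op 0.0148 78.0
t 6.3 p [ 0.4841 -0.1862  0.0974] F [ 0.51 -0.23 -8.05] T [ 0.03  0.03 -0.08] yaw 10.41 op 0.015 78.0
t 6.35 p [ 0.4841 -0.1861  0.0973] F [ 0.32 -0.11 -8.54] T [-0.03  0.03 -0.03] yaw 10.41 op 0.0145 78.0
```

View pics/v1.png

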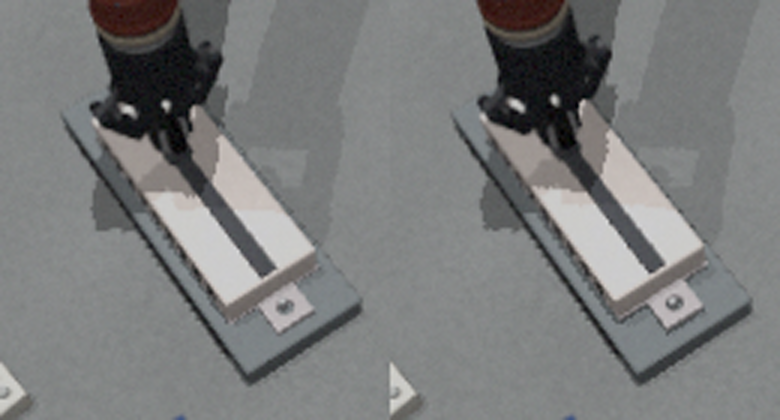

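The scene pair shows the +x cover corner, at about (315,265) in each half, nearly unmoved, so the -x end is rising. I'll put numbers on this with optical flow at the corners.

```bash
cat > fl.py <<'E'
from h import *
import sys
def pt(x,y,z): q=C+x*U+y*np.array([-U[1],U[0]]); return [q[0],q[1],z]
P=[pt(-.13,.05,.07),pt(-.13,-.05,.07),pt(.13,.05,.07),pt(.13,-.05,.07),pt(.166,.02,.038),pt(.166,-.02,.038),pt(-.166,.02,.038),pt(-.166,-.02,.038)]
N=['-x+y','-x-y','+x+y','+x-y','ear+y','ear-y','nearear+','nearear-']
d=cap(sys.argv[3]); A,B=[cv2.imread('pics/'+f,0) for f in sys.argv[1:3]]
p=proj(d,P).astype(np.float32); J=proj(d,np.array(P)+[0,0,.01])-p
q,s,e=cv2.calcOpticalFlowPyrLK(A,B,p.reshape(-1,1,2),None,winSize=(9,9),maxLevel=1)
for n,a,b,j,k in zip(N,p,q.reshape(-1,2),J,s.ravel()): print(n,a.round(0),'flow',(b-a).round(2),'per10mm z',j.round(2),k)
E
python3 fl.py s4.png s5.png scene; python3 fl.py t4.png t5.png top
```

```text
-x+y [187. 152.] flow [-1.36 -1.01] per10mm z [-0.52 -2.01] 1
-x-y [158. 167.] flow [-0.8  -1.79] per10mm z [-0.73 -1.95] 1
+x+y [234. 211.] flow [-0.42 -1.33] per10mm z [-0.23 -1.78] 1
+x-y [203. 229.] flow [-0.46 -1.33] per10mm z [-0.48 -1.68] 1
ear+y [233. 231.] flow [-0.22 -1.27] per10mm z [-0.24 -1.62] 1
ear-y [221. 238.] flow [-0.25 -1.35] per10mm z [-0.34 -1.58] 1
nearear+ [174. 155.] flow [-1.7  -4.49] per10mm z [-0.58 -1.93] 1
nearear- [163. 161.] flow [-0.68 -2.01] per10mm z [-0.66 -1.91] 1
-x+y [307. 289.] flow [-0.13  1.6 ] per10mm z [0.46 0.71] 1
-x-y [344. 282.] flow [1.92 1.25] per10mm z [0.77 0.65] 1
+x+y [291. 192.] flow [0.14 0.28] per10mm z [ 0.32 -0.12] 1
+x-y [328. 186.] flow [0.33 0.27] per10mm z [ 0.63 -0.17] 1
ear+y [298. 177.] flow [0.29 0.33] per10mm z [ 0.38 -0.24] 1
ear-y [313. 175.] flow [0.36 0.33] per10mm z [ 0.49 -0.25] 1
nearear+ [318. 298.] flow [0.5  0.91] per10mm z [0.54 0.76] 1
nearear- [333. 295.] flow [0.36 0.85] per10mm z [0.66 0.74] 1
```

```bash
for i in 1 2 3; do python3 -m jog '[[[0,0,0],[0,0,0]],[[0,0,0],[0,0,0]]]' >/dev/null; python3 -c "
from h import *
st()"; done; python3 -c "
from h import *
for i in range(6): cap('top'); st()"
```

```text
t 6.65 p [ 0.4841 -0.1862  0.0972] F [ 0.05  0.08 -9.47] T [-0.01  0.06 -0.  ] yaw 10.41 op 0.015 78.0
t 6.85 p [ 0.4841 -0.1862  0.0973] F [-0.25  0.28 -8.93] T [-0.05  0.05  0.04] yaw 10.42 op 0.0148 78.0
t 7.05 p [ 0.4842 -0.1862  0.0973] F [-0.17  0.1  -9.64] T [-0.01  0.03 -0.02] yaw 10.42 op 0.0148 78.0
t 7.1 p [ 0.4841 -0.1862  0.0973] F [ 0.76 -0.89 -8.42] T [-0.02  0.04  0.03] yaw 10.42 op 0.0149 78.0
t 7.15 p [ 0.4841 -0.1862  0.0973] F [ 0.66  0.33 -8.9 ] T [-0.04  0.07  0.01] yaw 10.42 op 0.015 78.0
t 7.2 p [ 0.4842 -0.1862  0.0973] F [-0.46  1.17 -9.26] T [0.09 0.02 0.03] yaw 10.42 op 0.0149 78.0
t 7.25 p [ 0.4841 -0.1862  0.0973] F [ 0.02  0.48 -8.62] T [-0.02  0.01 -0.  ] yaw 10.42 op 0.0145 78.0
t 7.3 p [ 0.4841 -0.1862  0.0973] F [ 0.66 -0.56 -9.21] T [-0.03  0.02 -0.01] yaw 10.41 op 0.0146 78.0
t 7.35 p [ 0.4841 -0.1862  0.0973] F [-0.29 -0.05 -8.64] T [-0.02  0.05 -0.02] yaw 10.41 op 0.0149 78.0
```

It hangs level: both ends rose about 8 mm, Fz is about -9 N (the full weight), and the torque of about 0.04 N m puts the balance only about 4 mm from the handle. Raising it clear.

```bash
python3 -m jog '[[[0,0,-0.003],[0,0,0]],[[0,0,-0.008],[0,0,0]],[[0,0,-0.014],[0,0,0]],[[0,0,-0.02],[0,0,0]],[[0,0,-0.025],[0,0,0]]]'
python3 -m jog '[[[0,0,-0.005],[0,0,0]],[[0,0,-0.012],[0,0,0]],[[0,0,-0.019],[0,0,0]],[[0,0,-0.024],[0,0,0]],[[0,0,-0.025],[0,0,0]]]'
python3 -c "
from h import *
p,R=st();a=cap('scene','s6.png');b=cap('top','t6.png');st()
cv2.imwrite('pics/v2.png',cv2.resize(np.hstack([a['image'][110:270,120:280],b['image'][160:320,260:420]]),None,fx=2.4,fy=2.4,interpolation=cv2.INTER_CUBIC))"
```

```text
t: 7.85
tool_pos: [0.4845, -0.1864, 0.1234]
tool_rot: [3.128, 0.285, 0.002]
contact_force: [-0.3, 0.4, -8.2]
opening: 0.0145
grip_force: 78.1
t: 8.35
tool_pos: [0.4847, -0.1865, 0.1485]
tool_rot: [3.128, 0.285, 0.003]
contact_force: [-0.3, -0.0, -8.3]
opening: 0.0146
grip_force: 78.2
t 8.35 p [ 0.4847 -0.1865  0.1485] F [-0.32 -0.03 -8.33] T [-0.05  0.04  0.06] yaw 10.42 op 0.0146 78.2
t 8.45 p [ 0.4843 -0.1862  0.1476] F [ 0.37 -0.28 -9.66] T [0.02 0.05 0.06] yaw 10.42 op 0.0148 78.2
```

View pics/v2.png

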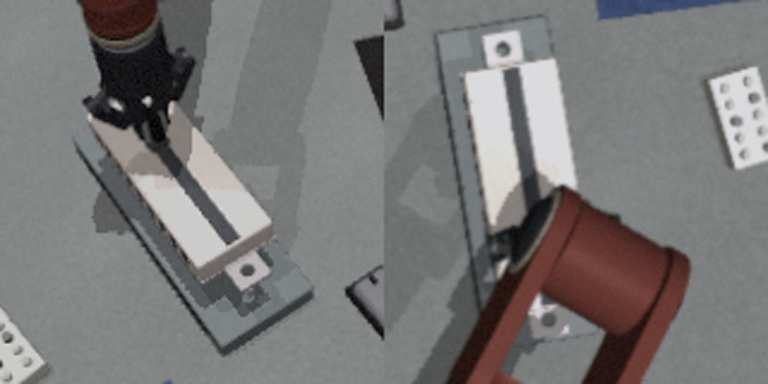

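It is clear of the pins and hangs level; the ear holes show at crop pixels (502,49) and (548,320) in the top view.

Run:
```python
from h import *
p,R=st(); b=cap('top')
f=lambda x,y:[(x+.5-384)/2.4-.5+260,(y+.5)/2.4-.5+160]
h=onz(b,[f(502,49),f(548,320)],.094); c=h.mean(0); v=h[0]-h[1]
print(h,np.linalg.norm(v),c,np.degrees(np.arctan2(v[1],v[0])))
off=R.T@(np.r_[c[:2],p[2]]-p); print('centre in tool',off)
off=np.array([.037+0.000,off[1],0]); print('by slide', off)
psi=np.radians(-10.2); R2=np.array([[np.cos(psi),np.sin(psi),0],[np.sin(psi),-np.cos(psi),0],[0,0,-1.]])
for o in (off,R.T@(np.r_[c[:2],p[2]]-p)):
    t=np.array([.5554,.1782,p[2]])-R2@o; print('tcp target',t,'shift',R.T@(t-p),'turn',np.degrees(psi)-10.4)
# rough mouse, tip box
print(onz(b,[[255,155],[95,197]],.03))
```

```text
t 8.45 p [ 0.4843 -0.1862  0.1476] F [ 0.37 -0.28 -9.66] T [0.02 0.05 0.06] yaw 10.42 op 0.0148 78.2
[[ 0.67032401 -0.15137483  0.094     ]
 [ 0.37796823 -0.20618756  0.094     ]] 0.2974497302213384 [ 0.52414612 -0.17878119  0.094     ] 10.61890212353156
centre in tool [ 4.05708496e-02 -1.20889955e-04  1.49375902e-05]
by slide [ 0.037      -0.00012089  0.        ]
tcp target [0.51896335 0.18463316 0.14759704] shift [ 1.01180798e-01 -3.58482827e-01 -7.25412504e-05] turn -20.6
tcp target [0.51544894 0.1852655  0.14761198] shift [ 9.78386418e-02 -3.59740168e-01 -8.90978450e-05] turn -20.6
[[ 0.74050204 -0.01029902  0.03      ]
 [ 0.61706859  0.43075192  0.03      ]]
```

```bash
python3 -m jog '[[[0.001,-0.004,0],[0,0,0]],[[0.004,-0.014,0],[0,0,0]],[[0.009,-0.030,0],[0,0,0]],[[0.014,-0.050,0],[0,0,0]],[[0.019,-0.070,0],[0,0,0]]]'
python3 -m jog '[[[0.0055,-0.02,0],[0,0,0]],[[0.011,-0.04,0],[0,0,0]],[[0.0165,-0.06,0],[0,0,0]],[[0.022,-0.08,0],[0,0,0]],[[0.0275,-0.1,0],[0,0,0]]]'
python3 -m jog '[[[0.0055,-0.02,0],[0,0,0]],[[0.011,-0.04,0],[0,0,0]],[[0.0165,-0.06,0],[0,0,0]],[[0.022,-0.08,0],[0,0,0]],[[0.0275,-0.1,0],[0,0,0]]]'
python3 -m jog '[[[0.0055,-0.02,0],[0,0,0]],[[0.011,-0.04,0],[0,0,0]],[[0.0165,-0.06,0],[0,0,0]],[[0.021,-0.077,0],[0,0,0]],[[0.024,-0.089,0],[0,0,0]]]'
python3 -m jog '[[[0,0,0],[0,0,0.01]],[[0,0,0],[0,0,0.04]],[[0,0,0],[0,0,0.08]],[[0,0,0],[0,0,0.12]],[[0,0,0],[0,0,0.16]]]'
python3 -m jog '[[[0,0,0],[0,0,0.04]],[[0,0,0],[0,0,0.08]],[[0,0,0],[0,0,0.12]],[[0,0,0],[0,0,0.16]],[[0,0,0],[0,0,0.19]]]'
python3 -m jog '[[[0,0,0],[0,0,0.01]],[[0,0,0],[0,0,0.01]],[[0,0,0],[0,0,0.01]]]'
python3 -c "
from h import *
p,R=st();a=cap('scene','s7.png');b=cap('top','t7.png');to(.5155,.1853)
cv2.imwrite('pics/v3.png',cv2.resize(np.hstack([a['image'][80:250,220:390],b['image'][140:310,110:280]]),None,fx=2.3,fy=2.3,interpolation=cv2.INTER_CUBIC))"
```

```text
t: 9.0
tool_pos: [0.49, -0.1124, 0.147]
tool_rot: [-3.128, -0.285, 0.001]
contact_force: [-0.2, 0.5, -8.0]
opening: 0.0145
grip_force: 78.2
t: 9.5
tool_pos: [0.4987, -0.0088, 0.147]
tool_rot: [-3.128, -0.286, 0.001]
contact_force: [0.8, -0.1, -8.8]
opening: 0.0146
grip_force: 78.2
t: 10.0
tool_pos: [0.5075, 0.0945, 0.147]
tool_rot: [-3.128, -0.286, 0.001]
contact_force: [-0.3, -0.1, -8.9]
opening: 0.0149
grip_force: 78.2
t: 10.5
tool_pos: [0.515, 0.1865, 0.147]
tool_rot: [-3.128, -0.287, 0.001]
contact_force: [-0.0, -0.8, -9.0]
opening: 0.0146
grip_force: 78.5
t: 11.0
tool_pos: [0.5153, 0.1842, 0.147]
tool_rot: [3.141, 0.031, -0.001]
contact_force: [-0.6, 0.3, -8.7]
opening: 0.015
grip_force: 78.6
t: 11.5
tool_pos: [0.5154, 0.1842, 0.1471]
tool_rot: [3.13, -0.267, -0.001]
contact_force: [-0.3, 0.6, -9.0]
opening: 0.0145
grip_force: 78.7
t: 11.8
tool_pos: [0.5156, 0.1845, 0.1473]
tool_rot: [3.129, -0.279, -0.0]
contact_force: [-0.7, 0.1, -9.1]
opening: 0.0148
grip_force: 78.7
t 11.8 p [0.5156 0.1845 0.1473] F [-0.69  0.09 -9.09] T [-0.01  0.03  0.01] yaw -10.2 op 0.0148 78.7
t 11.9 p [0.5156 0.1846 0.1473] F [-0.5   0.24 -9.61] T [ 0.03 -0.    0.01] yaw -10.2 op 0.0147 78.7
tool shift [-0.0002 -0.0007 -0.    ]
```

View pics/v3.png

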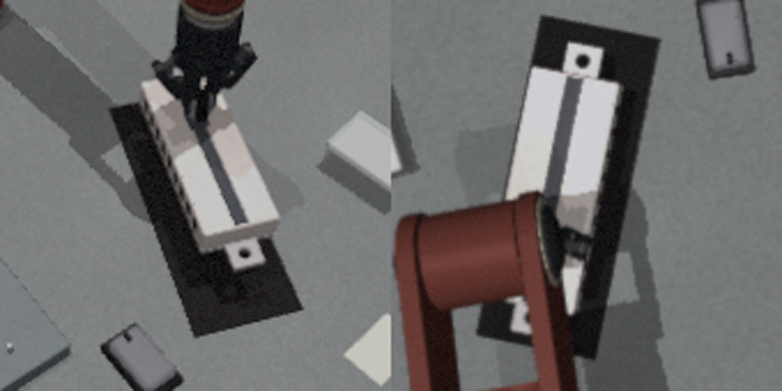

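It is over the mat and aligned with it, with both ears inside the outline allowing for height. Lowering, with the last part slow.

```bash
python3 -m jog '[[[0,-0.0007,0.004],[0,0,0]],[[0,-0.0007,0.013],[0,0,0]],[[0,-0.0007,0.024],[0,0,0]],[[0,-0.0007,0.034],[0,0,0]],[[0,-0.0007,0.042],[0,0,0]]]'
python3 -m jog '[[[0,0,0.008],[0,0,0]],[[0,0,0.016],[0,0,0]],[[0,0,0.023],[0,0,0]],[[0,0,0.028],[0,0,0]],[[0,0,0.031],[0,0,0]]]'
python3 -m jog '[[[0,0,0.001],[0,0,0]],[[0,0,0.002],[0,0,0]],[[0,0,0.003],[0,0,0]],[[0,0,0.004],[0,0,0]],[[0,0,0.005],[0,0,0]]]'
python3 -m jog '[[[0,0,0.001],[0,0,0]],[[0,0,0.002],[0,0,0]],[[0,0,0.002],[0,0,0]],[[0,0,0.002],[0,0,0]]]'
python3 -c "
from h import *
for i in range(3):cap('scene');st()"
```

```text
t: 12.4
tool_pos: [0.5148, 0.1851, 0.1033]
tool_rot: [3.128, -0.279, -0.004]
contact_force: [-0.5, 0.5, -8.3]
opening: 0.0149
grip_force: 78.7
t: 12.9
tool_pos: [0.5156, 0.1853, 0.0737]
tool_rot: [3.129, -0.28, -0.001]
contact_force: [-0.2, -0.2, -9.8]
opening: 0.015
grip_force: 78.7
t: 13.4
tool_pos: [0.5159, 0.1854, 0.0695]
tool_rot: [-3.129, 0.279, -0.001]
contact_force: [-0.1, -0.1, -9.9]
opening: 0.0151
grip_force: 78.7
t: 13.8
tool_pos: [0.5157, 0.1853, 0.0673]
tool_rot: [3.129, -0.28, -0.0]
contact_force: [-0.8, 1.3, -8.5]
opening: 0.0149
grip_force: 78.7
t 13.85 p [0.5158 0.1853 0.0673] F [ 0.03 -0.17 -9.29] T [ 0.01  0.04 -0.  ] yaw -10.21 op 0.0148 78.7
t 13.9 p [0.5158 0.1853 0.0673] F [-0.34 -0.92 -9.69] T [0.07 0.08 0.02] yaw -10.21 op 0.0144 78.7
t 13.95 p [0.5158 0.1853 0.0674] F [ 0.28  1.06 -9.21] T [ 0.03  0.1  -0.  ] yaw -10.21 op 0.0146 78.7
```

```bash
python3 -m jog '[[[0,0,0.0007],[0,0,0]],[[0,0,0.0014],[0,0,0]],[[0,0,0.002],[0,0,0]],[[0,0,0.002],[0,0,0]]]'
python3 -m jog '[[[0,0,0.0005],[0,0,0]],[[0,0,0.001],[0,0,0]],[[0,0,0.001],[0,0,0]],[[0,0,0.001],[0,0,0]]]' | grep -E 'pos|force'
python3 -m jog '[[[0,0,0.0005],[0,0,0]],[[0,0,0.001],[0,0,0]],[[0,0,0.001],[0,0,0]],[[0,0,0.001],[0,0,0]]]'| grep -E 'pos|force'
```

```text
t: 14.35
tool_pos: [0.5157, 0.1853, 0.0652]
tool_rot: [3.129, -0.28, -0.0]
contact_force: [1.0, 0.3, -9.3]
opening: 0.015
grip_force: 78.8
tool_pos: [0.5159, 0.1853, 0.0645]
contact_force: [0.2, -0.5, -7.9]
grip_force: 78.9
tool_pos: [0.5161, 0.1854, 0.0643]
contact_force: [-5.2, -0.7, 2.2]
grip_force: 80.3
```

```bash
python3 -m jog '[[[-0.0008,0,0],[0,0,0]],[[-0.0008,0,0],[0,0,0]],[[-0.0008,0,0],[0,0,0]]]' | grep -E 'pos|force'
python3 -m jog '[[[-0.0008,0,0],[0,0,0]],[[-0.0008,0,0],[0,0,0]]]' - 20 | grep -E 'pos|force'
python3 -m jog '[[[0,0,0],[0,0,0]],[[0,0,0],[0,0,0]],[[0,0,0],[0,0,0]],[[0,0,0],[0,0,0]],[[0,0,0],[0,0,0]]]' 0.6
python3 -c "
from h import *
st();a=cap('scene','s8.png');b=cap('top','t8.png')
cv2.imwrite('pics/v4.png',cv2.resize(np.hstack([a['image'][80:250,220:390],b['image'][140:310,110:280]]),None,fx=2.3,fy=2.3,interpolation=cv2.INTER_CUBIC))"
```

```text
tool_pos: [0.5159, 0.1855, 0.0643]
contact_force: [-2.2, -2.0, 3.5]
grip_force: 80.6
tool_pos: [0.5158, 0.1855, 0.0643]
contact_force: [2.6, -2.4, 2.3]
grip_force: 80.4
t: 16.15
tool_pos: [0.514, 0.1857, 0.0631]
tool_rot: [-3.129, 0.279, 0.001]
contact_force: [0.2, 0.7, 0.0]
opening: 0.0514
grip_force: 0.0
t 16.15 p [0.514  0.1857 0.0631] F [0.16 0.66 0.03] T [-0.04 -0.05 -0.01] yaw -10.21 op 0.0514 0.0
```

View pics/v4.png

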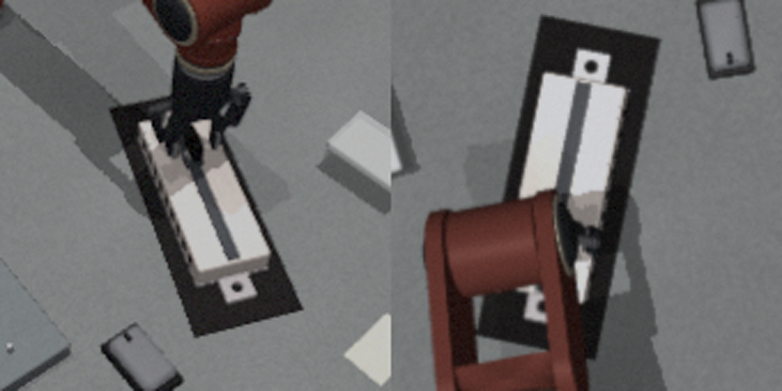

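The module is down with the gripper open, and both ears are inside the mat outline in the top view. Now I retreat straight up and check.

```bash
python3 -m jog '[[[0,0,-0.01],[0,0,0]],[[0,0,-0.03],[0,0,0]],[[0,0,-0.06],[0,0,0]],[[0,0,-0.1],[0,0,0]],[[0,0,-0.14],[0,0,0]]]' | tail -3
python3 -m jog '[[[-0.02,0.03,0],[0,0,0]],[[-0.03,0.07,0],[0,0,0]],[[-0.04,0.11,0],[0,0,0]],[[-0.05,0.15,0],[0,0,0]],[[-0.06,0.19,0],[0,0,0]]]' | tail -3
python3 -m jog '[[[0,0.02,0],[0,0,0]],[[0,0.03,0],[0,0,0]],[[0,0.03,0],[0,0,0]]]' | tail -3
python3 -c "
from m import *
st();a=cap('scene','s9.png');b=cap('top','t9.png');im=b['image']
w=(im.min(2)>120).astype(np.uint8)*255
w=cv2.morphologyEx(w,cv2.MORPH_CLOSE,np.ones((9,9))); print(rect(b,biggest(w,(140,140,235,305)),.03))
cv2.imwrite('pics/v5.png',cv2.resize(np.hstack([a['image'][80:250,220:390],im[140:310,110:280]]),None,fx=2.3,fy=2.3,interpolation=cv2.INTER_CUBIC))"
```

```text
contact_force: [-0.1, -0.6, 0.9]
opening: 0.0513
grip_force: 0.0
contact_force: [0.8, -0.1, 1.4]
opening: 0.0514
grip_force: 0.0
contact_force: [-0.6, -0.4, -0.3]
opening: 0.0511
grip_force: 0.0
t 17.55 p [ 0.4163 -0.021   0.204 ] F [-0.63 -0.42 -0.28] T [-0.05  0.04 -0.01] yaw -10.32 op 0.0511 0.0
[557.3 179.4 327.  100.  -10.2]
```

View pics/v5.png

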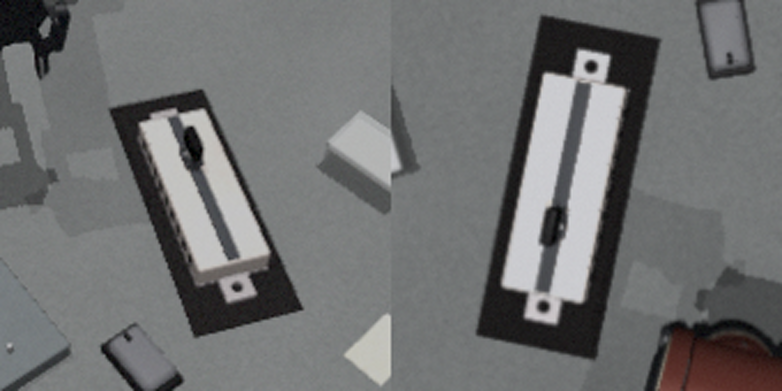

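The module lies flat and centred on the mat (centre about (0.557, 0.179), yaw -10.2°, the same as the mat's), with the robot clear of it.

```bash
python3 -c "
from station import job
print(job.finish_job())"
```

```text
the job is handed in; nothing more can be done
None
```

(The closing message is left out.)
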